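Refill the lint roller and put it back on its stand

ROBOT

A 6-joint arm with a two-finger parallel gripper is mounted at the origin on the work surface. World frame = base frame: x ahead of the robot, y to its left, z up, the work surface at z = 0. Lengths are in m, angles in rad, forces in N, time in s.
With the tool pointing down it reaches from about 0.25 to 0.8 m from the base axis. Payload 3.9 kg.
Tool frame: the origin (TCP) lies at the very end of the fingers, on their centre line; the grasp point (between the pads) lies 19 mm behind it; y points along the fingers, z is the direction in which the jaws open and shut, and the axes are right-handed (so a half turn about y gives the same grasp; the last joint's range is limited). The gripper opens to 85 mm and grips with 20 to 120 N. Pads are 22 mm wide; open, the fingers measure 114 mm over their backs; the gripper's body (76 mm by 85 mm) begins 54 mm behind the grasp point. The pads swing forward as they close: fully open they stand 13 mm farther back than shut.
Start: joints at [1.138, 0.26, -0.138, 1.173, 0, 1.571], TCP at [0.22, 0.477, 0.231] pointing down, gripper open.
Joint ranges: [-2.78, 2.78], [-0.83, 1.72], [-1.28, 1.37], [-1.9, 2.12], [-1.57, 1.48], [-3.14, 3.14]. Speed limits (rad/s): [2.57, 2.57, 3.14, 3.14, 3.14, 3.14].

INTERFACE

Orientations are given as a 3x3 rotation matrix whose columns are the frame's x, y, z axes.
In Python, from rig import state, snapshot, close_job gives the robot as it stands. The module is installed in compiled form; this text tells all that it offers.
- The arm moves only by the shell command python3 -m pendant 'ROWS' [FORCE]. ROWS is JSON, a list of rows, each a list of 3 entries, a list of its own where there are three numbers: the shift along the tool's x, y, z in mm, then the turn about the tool's y in rad, then the gripper's target within -1 to 1 (shut at 1, half-way at 0, fully open at -1). In form: [[[x, y, z], spin, hand], ...]. A call has 1 to 20 rows; each row shifts and turns the pose as measured when the row begins, along the tool's axes as they then stand; what a row does not reach is not made up. A row lasts 1/8 s, in which the tool goes at most 62.5 mm and 10.7 degrees, less where a joint would pass 70% of its speed; a pose out of reach is approached as far as the arm can. A call with a gripper value outside its range is refused whole. The fingers move at their own pace and stop on an object; FORCE is the grip in N (left out, the last holds). Time passes only in rows, so rows that do not move let the fingers close. It gives the time, the measured TCP pose, the force and the opening at its end, in the units of the state.
- state(): the state, without advancing time (a new reading comes with each control period).
- snapshot(name): name is "scene" or "side" or "wrist"; returns a dict with "img" (420x560x3 uint8, red, green, blue), "range_z" (420x560 float32, m along the optical axis (not along the pixel's ray), 0 where there is no reading), "fx", "fy", "cx", "cy" (pixels), "R" (3x3) and "t" (3): a world point X has camera coordinates R X + t; the wrist camera has in their place "hand_eye" (4x4, takes a point from camera to tool coordinates, whose origin is the TCP and whose axes are the tool frame's). Camera axes: x right, y down, z forward; pixel columns grow to the right and rows downward; lengths in m; the calibration is good to about 2 mm. A picture is of the moment at which its call begins: read the wrist's pose just before it.
- close_job(): hands the job in, once; it reports no verdict.
The state is a dict: "clock": time; "q": joint angles; "joint_velocities": joint speeds; "joint_efforts": joint torques, N m; "ee_pos": TCP position; "orientation": TCP orientation; "wrist_force": force on the tool from outside, world axes, zero at the start; "ft_torque": the same for the moment, N m; "opening": finger opening in m.
Only numpy, scipy, OpenCV 4.12 (cv2) and the standard library are available. Lean on these libraries where they do the work, as an engineer would, in place of code of your own. Each camera call takes 0.05 s, during which the arm holds its last target.

TASK

Put the wide refill roll on the lint roller: take the bare roller from its stand by the handle, slide its spindle right through the wide roll until the whole roll is on the spindle close to the collar, lift the roll on it and lay the roller back across both posts of its stand, the same way round as it lay. The paper is tacky, so do not touch the wide roll with the gripper, and leave the narrow roll where it is.

Things in the scene. Friction and masses are not known exactly. Their poses are not given: they have to be found in the camera images.
- roller_grip (a point): Centre of the lint roller's handle, on its axis: where to grip. One straight piece, 120 g, along its y axis; mm from here: grey square handle 24 x 24, y -50 to 50; grey round collar 52 across, y 50 to 56; bare steel spindle 18 in diameter, y 56 to its free end at 186. It starts level across its stand, z up.
- roller_seat (a point): Point on the lint roller's axis, on the spindle, 114 mm from the handle's centre towards the free end; the roller's axes. The wide roll's middle belongs near here: it lies 18 mm nearer the handle when the roll touches the collar, and up to 18 mm farther the roll still clears the stand's far post.
- stand_rest (a point): Where the handle's centre lies in the fixed wooden stand: 85 mm above the table; +y along the roller, handle to free end, z up. Base 64 x 228 mm, 12 high. Two posts 8 mm thick, at y -40 mm (under the handle, seat 73 mm above the table) and y +176 mm (under the spindle, seat 76 mm). Sloped cheeks, 100 mm above the table, widen each trough from 28 or 22 mm at the seat to 65 mm (x).
- wide_roll_center (a point): Centre of the wide refill roll, the one to fit: white paper on a cardboard core, 130 g, 64 mm in diameter, 80 mm long, open bore 40 mm in diameter along its y axis (ends alike). It lies loose on its side, bore level, its centre 46 mm above the table, on one of two like wooden trays (62 x 84 mm, 15 mm high, 5 mm ribs stop rolling), one nearer the robot, one farther.
- narrow_roll_center (a point): Centre of the narrow refill roll, to be left alone: same look, diameter and bore as the wide roll but only 42 mm long. It lies on the other tray, in the same manner.
Things that resemble listed ones, but are neither listed nor needed, are in the scene too. Leave any blue look-alike of the part that bears roller_grip alone.

How it is judged:
By the outcome, as a careful person would: the job done as asked, in the order asked, and still so for the second after the job is handed in, with the robot touching nothing.
It also fails if it takes over 54 s, if anything falls off the work surface, if the arm or the gripper's body presses on something with over 40 N, if the wrist force passes 120 N, or if a joint passes its speed limit or range.

## Working session

There is one attempt and no reset: what is moved stays moved. The work goes in short steps, Python scripts to look and compute and a shell command to move; the robot and the scene stay as the last step left them, time stands still between calls to the robot, and variables do not carry over. Pictures are saved under pics/ and viewed, and the job is handed in when it is done.

```bash
mkdir -p pics; cat > h.py <<'E'
import numpy as np, cv2
from rig import state, snapshot
def snap(name,fn):
    st=state(); s=snapshot(name)
    if 'hand_eye' in s:
        T=np.eye(4);T[:3,:3]=st['orientation'];T[:3,3]=st['ee_pos'];s['c2w']=T@np.array(s['hand_eye'])
    else:
        T=np.eye(4);T[:3,:3]=s['R'];T[:3,3]=s['t'];s['c2w']=np.linalg.inv(T)
    cv2.imwrite('pics/'+fn+'.png',cv2.cvtColor(s['img'],cv2.COLOR_RGB2BGR))
    import pickle; pickle.dump(s,open(fn+'.pkl','wb')); return s
def load(fn):
    import pickle; return pickle.load(open(fn+'.pkl','rb'))
def pt(s,u,v,z=None):
    d=np.array([(u-s['cx'])/s['fx'],(v-s['cy'])/s['fy'],1.]); R=s['c2w'][:3,:3];t=s['c2w'][:3,3]; w=R@d
    if z is None: return t+w*s['range_z'][int(round(v)),int(round(u))]
    return t+w*(z-t[2])/w[2]
def cloud(s):
    H,W=s['range_z'].shape; u,v=np.meshgrid(np.arange(W),np.arange(H)); Z=s['range_z']
    P=np.stack([(u-s['cx'])/s['fx']*Z,(v-s['cy'])/s['fy']*Z,Z],-1)
    return P@s['c2w'][:3,:3].T+s['c2w'][:3,3]
E
python3 - <<'E'
from h import *
for n in ['scene','side','wrist']:
    s=snap(n,n+'0'); print(n,s['c2w'].round(3).tolist())
st=state(); print(st)
E
```

```text
scene [[0.885, 0.324, -0.335, 0.895], [0.466, -0.639, 0.613, -0.8], [-0.015, -0.698, -0.716, 0.881], [0.0, 0.0, 0.0, 1.0]]
side [[0.832, -0.336, 0.442, 0.06], [-0.555, -0.481, 0.678, -0.825], [-0.015, -0.81, -0.587, 0.682], [0.0, 0.0, 0.0, 1.0]]
wrist [[0.419, 0.87, 0.261, 0.154], [0.908, -0.401, -0.123, 0.506], [-0.002, 0.288, -0.958, 0.372], [0.0, 0.0, 0.0, 1.0]]
{'clock': 0.15, 'q': array([ 1.13797436e+00,  2.60556287e-01, -1.39129906e-01,  1.17270274e+00,
       -1.97734587e-05,  1.57079608e+00]), 'joint_velocities': array([ 0.00043608, -0.0013067 ,  0.00478373, -0.0015519 ,  0.0015778 ,
        0.00024493]), 'joint_efforts': array([ 1.69413652e-03, -4.06006587e+01,  2.54166019e+01,  1.26744731e-02,
        9.65010395e-05,  8.48780928e-06]), 'ee_pos': array([0.21997595, 0.4760811 , 0.23062234]), 'orientation': array([[ 9.07785855e-01, -6.50043885e-04,  4.19433450e-01],
       [-4.19433954e-01, -1.45403978e-03,  9.07784691e-01],
       [ 1.97730333e-05, -9.99998732e-01, -1.59260722e-03]]), 'wrist_force': array([-0.10394207, -0.47758861, -0.94185565]), 'ft_torque': array([-0.02335962,  0.00765062, -0.05839116]), 'opening': 0.08527233411057845}
```

View pics/scene0.png

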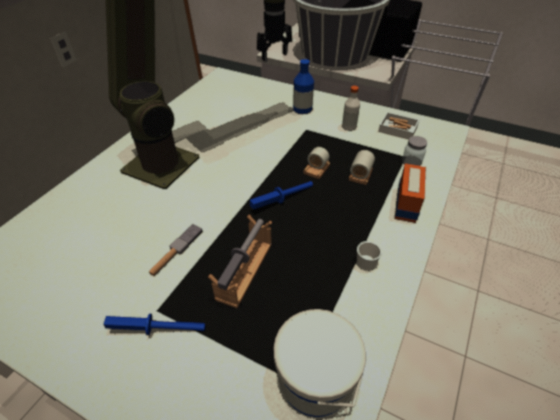

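View pics/side0.png

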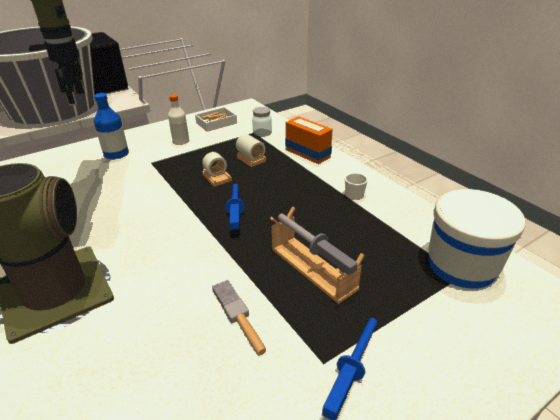

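View pics/wrist0.png

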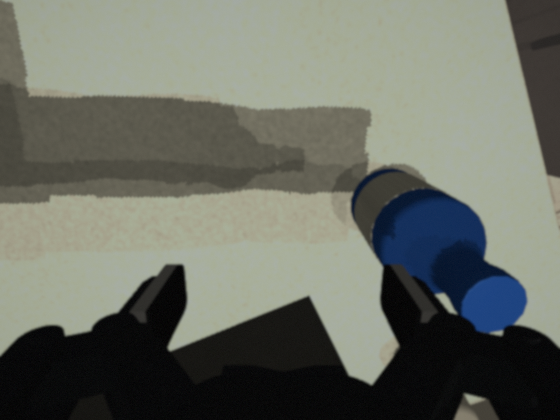

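The pictures show the grey roller on its stand (scene about (243,255), side (318,245)). Blue look-alikes are at scene (282,195) and (150,324). The rolls are at scene (318,158) and (362,165). I'll enlarge these and measure.

```bash
python3 - <<'E'
from h import *
a=load('scene0');b=load('side0')
def crop(s,x,y,w,h,k): return cv2.resize(cv2.cvtColor(s['img'][y:y+h,x:x+w],cv2.COLOR_RGB2BGR),(int(w*k),int(h*k)),interpolation=cv2.INTER_CUBIC)
A=crop(a,200,210,80,100,4);B=crop(a,295,135,90,60,4);C=crop(b,260,195,110,110,3.6);D=crop(b,190,125,90,70,4)
img=np.zeros((600,800,3),np.uint8)
C=C[:360];D=D[:240]
img[:300,:400]=0
A=cv2.resize(A,(280,350));img[:350,:280]=A; img[:C.shape[0],290:290+C.shape[1]]=C[:, :510]
img[360:600,:360]=B; D=cv2.resize(D,(300,233)); img[367:600,400:700]=D
img=cv2.convertScaleAbs(img,alpha=1.5); cv2.imwrite('pics/crops.png',img)
for s,n in((a,'scene'),(b,'side')):
    P=cloud(s); m=(s['range_z']>0)
    print(n,'table z', np.median(P[300:330,60:90,2]) if n=='scene' else np.median(P[200:250,120:170,2]))
    rois={'stand':(205,205,280,305),'r1':(302,140,335,180),'r2':(345,142,382,185)} if n=='scene' else {'stand':(265,200,370,305),'r1':(195,145,235,190),'r2':(230,128,272,170)}
    for k,(x0,y0,x1,y1) in rois.items():
        Q=P[y0:y1,x0:x1].reshape(-1,3);C=s['img'][y0:y1,x0:x1].reshape(-1,3)
        Q=Q[m[y0:y1,x0:x1].reshape(-1)]; Q2=Q[Q[:,2]>0.02]
        Q3=Q[Q[:,2]>(0.06)]
        print(k,len(Q2),Q2.min(0).round(3),Q2.max(0).round(3),'top',len(Q3),Q3.mean(0).round(3))
E
```

```text
scene table z -0.00119969258373831
stand 1472 [ 0.409 -0.39   0.02 ] [ 0.559 -0.042  0.112] top 1076 [ 0.516 -0.293  0.088]
r1 333 [0.482 0.203 0.02 ] [0.547 0.257 0.078] top 147 [0.518 0.223 0.07 ]
r2 487 [0.629 0.216 0.02 ] [0.695 0.305 0.079] top 279 [0.663 0.256 0.071]
side table z -0.0009987704034725153
stand 2065 [ 0.463 -0.389  0.02 ] [ 0.559 -0.152  0.112] top 1505 [ 0.507 -0.293  0.088]
r1 423 [0.478 0.1   0.02 ] [0.542 0.257 0.079] top 172 [0.505 0.227 0.07 ]
r2 573 [0.622 0.22  0.02 ] [0.819 0.424 0.08 ] top 240 [0.649 0.257 0.071]
```

View pics/crops.png

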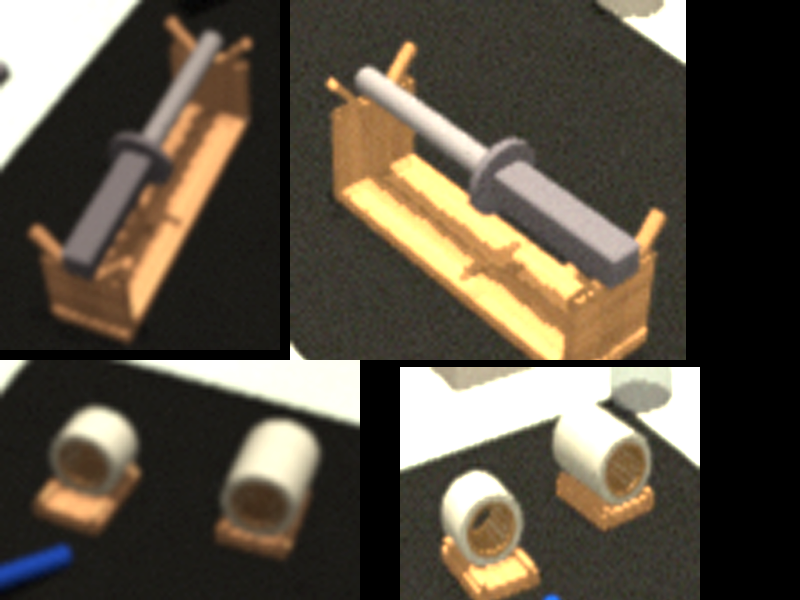

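Near tray, scene (318,158): the short, narrow roll. Far tray, scene (362,165): about twice as long in y (0.216–0.305), so that is the wide one. The grey roller's handle is on the −y side and its free end on the +y side. Next I'll fit the axes.

```bash
cat > fit.py <<'E'
from h import *
from scipy.optimize import least_squares
def fitcyl(Q,r,x0,zfix=None):
    # axis: x=x0+a*(y-y0), z=z0+b*(y-y0)
    y0=Q[:,1].mean()
    def f(p):
        d=np.array([p[2],1,p[3]]);d/=np.linalg.norm(d); w=Q-np.array([p[0],y0,p[1]])
        return np.linalg.norm(w-np.outer(w@d,d),axis=1)-r
    s=least_squares(f,[x0,Q[:,2].max()-r,0,0],loss='soft_l1',f_scale=0.001)
    return s.x,y0,np.sqrt(np.median(s.fun**2))
E
python3 - <<'E'
from fit import *
for n in('scene','side'):
    s=load(n+'0');P=cloud(s);img=s['img'].astype(int); hsv=cv2.cvtColor(s['img'],cv2.COLOR_RGB2HSV)
    for k,b in {'narrow':(.45,.59,.14,.32),'wide':(.595,.73,.15,.36)}.items():
        m=(P[...,0]>b[0])&(P[...,0]<b[1])&(P[...,1]>b[2])&(P[...,1]<b[3])&(P[...,2]>.03)&(P[...,2]<.085)&(hsv[...,1]<70)&(hsv[...,2]>70)
        Q=P[m]; Qt=Q[Q[:,2]>.05]
        x,y0,r=fitcyl(Qt,.032,Qt[:,0].mean())
        d=np.array([x[2],1,x[3]]);d/=np.linalg.norm(d); t=(Qt-np.array([x[0],y0,x[1]]))@d
        lo,hi=np.percentile(t,[1,99]); c=np.array([x[0],y0,x[1]])+d*(lo+hi)/2
        print(n,k,len(Qt),x.round(4),'res',r.round(4),'len',hi-lo,'c',c.round(4))
    m=(P[...,0]>.4)&(P[...,0]<.62)&(P[...,1]>-.45)&(P[...,1]<-.1)&(P[...,2]>.06)&(hsv[...,1]<60)
    m=cv2.morphologyEx(m.astype(np.uint8),cv2.MORPH_OPEN,np.ones((2,2)))>0
    Q=P[m]; print(n,'roller',len(Q),Q.min(0).round(3),Q.max(0).round(3))
    c=Q.mean(0)
    for _ in range(1):
        w,v=np.linalg.eigh(np.cov(Q.T)); d=v[:,2]*np.sign(v[1,2]); print('dir',d.round(4),np.percentile((Q-c)@d,[.5,99.5])); 
        for q in (.5,99.5): print((c+d*np.percentile((Q-c)@d,q)).round(4))
    t=(Q-c)@d
    for a,e in [(-1,-.03),(.05,1)]:
        k=Q[(t>a)&(t<e)]
    # wood mask
    m=(P[...,0]>.4)&(P[...,0]<.62)&(P[...,1]>-.45)&(P[...,1]<-.1)&(P[...,2]>.006)&(hsv[...,1]>90)&(hsv[...,0]<25)&(hsv[...,2]>60)
    Q=P[m][:,:2]; rc=cv2.minAreaRect(Q.astype(np.float32)*1000); print('stand rect',rc)
E
```

```text
scene narrow 147 [0.513  0.0432 0.0347 0.0257] res 0.001 len 0.04124201173003396 c [0.5131 0.2287 0.0433]
scene wide 284 [ 0.6606  0.0438 -0.0815 -0.0039] res 0.0009 len 0.08243712936965436 c [0.6605 0.2618 0.0437]
scene roller 705 [ 0.467 -0.8   -0.004] [ 0.895 -0.083  0.881]
dir [-0.181   0.9472 -0.2648] [-0.08987796  0.22277657]
[ 0.535  -0.3811  0.1133]
[ 0.4784 -0.085   0.0306]
stand rect ((510.9465637207031, -273.7412109375), (75.61087799072266, 229.6148681640625), 5.4779181480407715)
side narrow 189 [0.5098 0.0437 0.0532 0.0437] res 0.0011 len 0.04477527548973026 c [0.51   0.2326 0.0439]
side wide 276 [ 0.6582  0.0443 -0.0589  0.0284] res 0.0011 len 0.07998772686428218 c [0.6578 0.2656 0.0445]
side roller 1120 [ 0.06  -0.825 -0.002] [ 0.609 -0.146  0.682]
dir [ 0.1904  0.9245 -0.3303] [-0.07668382  0.13936956]
[ 0.4922 -0.3743  0.1162]
[ 0.5334 -0.1746  0.0449]
stand rect ((508.15545654296875, -270.630126953125), (78.70328521728516, 232.12783813476562), 6.149623870849609)
```

```bash
python3 - <<'E'
from fit import *
for n in('scene','side'):
    s=load(n+'0');P=cloud(s); hsv=cv2.cvtColor(s['img'],cv2.COLOR_RGB2HSV)
    base=(P[...,0]>.44)&(P[...,0]<.59)&(P[...,1]>-.45)&(P[...,1]<-.1)&(P[...,2]<.13)&(s['range_z']>0)
    m=base&(P[...,2]>.06)&(hsv[...,1]<60)
    nl,lab,st,_=cv2.connectedComponentsWithStats(m.astype(np.uint8)); k=1+np.argmax(st[1:,4]); Q=P[lab==k]
    print(n,len(Q),Q.min(0).round(3),Q.max(0).round(3))
    w,v=np.linalg.eigh(np.cov(Q.T)); d=v[:,2]*np.sign(v[1,2]); c=Q.mean(0); t=(Q-c)@d
    print('dir',d.round(4),'ends',(c+d*t.min()).round(4),(c+d*t.max()).round(4), 'len',np.ptp(t))
    for a in np.arange(-.42,-.12,.02):
        K=Q[(Q[:,1]>a)&(Q[:,1]<a+.02)]
        if len(K): print(round(a+.01,2),len(K),K[:,0].min().round(4),K[:,0].max().round(4),K[:,2].max().round(4))
    sp=Q[(Q[:,1]>-.26)&(Q[:,1]<-.165)]
    x,y0,r=fitcyl(sp,.009,sp[:,0].mean()); print('spindle',x.round(4),y0.round(4),r.round(4))
    m=base&(P[...,2]>.006)&(hsv[...,1]>90)&(hsv[...,0]<25)&(hsv[...,2]>60)
    Q=P[m]; rc=cv2.boxPoints(cv2.minAreaRect(Q[:,:2].astype(np.float32)*1000)); print(rc.round(0).tolist())
E
```

```text
scene 707 [ 0.487 -0.389  0.071] [ 0.538 -0.154  0.112]
dir [-0.0951  0.9952 -0.0213] ends [ 0.5253 -0.3897  0.0952] [ 0.5028 -0.1542  0.0901] len 0.2366360003391618
-0.39 54 0.5112 0.5341 0.0987
-0.37 79 0.5091 0.5338 0.0988
-0.35 72 0.5073 0.5315 0.0987
-0.33 76 0.5053 0.5304 0.098
-0.31 69 0.5045 0.5283 0.099
-0.29 151 0.4875 0.5376 0.1117
-0.27 22 0.5041 0.5196 0.0948
-0.25 38 0.5015 0.5179 0.0941
-0.23 35 0.5002 0.5154 0.0929
-0.21 37 0.499 0.515 0.0964
-0.19 34 0.4984 0.5133 0.0938
-0.17 30 0.4965 0.5117 0.094
-0.15 10 0.4931 0.5095 0.0925
spindle [ 0.5061  0.0832 -0.0861 -0.0051] -0.2141 0.0008
[[462.0, -163.0], [484.0, -392.0], [560.0, -384.0], [538.0, -156.0]]
side 1124 [ 0.485 -0.389  0.062] [ 0.535 -0.152  0.112]
dir [-0.0882  0.9961 -0.0037] ends [ 0.515  -0.3881  0.0912] [ 0.494  -0.1517  0.0903] len 0.237337622836715
-0.39 84 0.5065 0.5297 0.0982
-0.37 137 0.5054 0.5311 0.0981
-0.35 128 0.5031 0.5281 0.0983
-0.33 118 0.5015 0.5265 0.0984
-0.31 118 0.4992 0.5253 0.099
-0.29 231 0.4847 0.5349 0.1118
-0.27 29 0.4991 0.5231 0.1074
-0.25 60 0.4964 0.5145 0.0949
-0.23 57 0.4955 0.5137 0.094
-0.21 53 0.4932 0.5123 0.0943
-0.19 45 0.4919 0.5068 0.0941
-0.17 45 0.4906 0.5053 0.094
-0.15 19 0.4891 0.5046 0.0921
spindle [ 5.047e-01  8.390e-02 -8.350e-02  2.000e-04] -0.2152 0.0007
[[457.0, -159.0], [481.0, -390.0], [560.0, -382.0], [535.0, -151.0]]
```

```bash
python3 -m pendant '[[[0,0,0],0.175,-1],[[0,0,0],0.175,-1],[[0,0,0],0.175,-1],[[0,0,0],0.175,-1],[[0,0,0],0.175,-1],[[0,0,0],0.175,-1]]' 100
cat > tgt.py <<'E'
import sys
from h import *
def go(x,y,z,ang):  # ang: desired world angle (deg) of tool z
    s=state();R=np.array(s['orientation']);d=R.T@(np.array([x,y,z])-s['ee_pos'])*1000
    a=np.degrees(np.arctan2(R[1,2],R[0,2])); print('clock',s['clock'],'pos',s['ee_pos'].round(4),'tool shift mm',d.round(1),'turn rad',np.radians(a-ang).round(4),'tool y',R[:,1].round(3),'F',s['wrist_force'].round(1),'op',round(s['opening'],4),'q',s['q'].round(2))
if __name__=='__main__': go(*map(float,sys.argv[1:5]))
E
python3 tgt.py .517 -.339 .2 5.1
python3 - <<'E'
from h import *
s=load('scene0');P=cloud(s)
print('blue near',P[195,275].round(3),P[201,262].round(3),P[185,308].round(3)); 
Q=P[310:385,270:365].reshape(-1,3);Q=Q[Q[:,2]>.03];print('bucket',np.percentile(Q,[1,99],axis=0).round(3))
E
```

```text
clock: 0.9
ee_pos: [0.2192, 0.4744, 0.2283]
orientation: [[0.053, -0.003, 0.999], [-0.999, -0.006, 0.053], [0.006, -1.0, -0.003]]
wrist_force: [0.7, -0.4, -0.9]
opening: 0.0856
clock 0.9 pos [0.2192 0.4744 0.2283] tool shift mm [828.   32.6 254. ] turn rad -0.0356 tool y [-0.003 -0.006 -1.   ] F [ 0.7 -0.4 -0.9] op 0.0856 q [ 1.14  0.26 -0.14  1.17 -0.    2.66]
blue near [0.464 0.005 0.035] [ 0.445 -0.046  0.044] [0.528 0.119 0.013]
bucket [[ 0.722 -0.541  0.136]
 [ 0.89  -0.38   0.162]]
```

```bash
python3 -m pendant '[[[46,0,14],-0.018,-1],[[46,0,14],-0.018,-1],[[46,0,14],0,-1],[[46,0,14],0,-1],[[46,0,14],0,-1],[[46,0,14],0,-1],[[46,0,14],0,-1],[[46,0,14],0,-1],[[46,0,14],0,-1],[[46,0,14],0,-1],[[46,0,14],0,-1],[[46,0,14],0,-1],[[46,0,14],0,-1],[[46,0,14],0,-1],[[46,0,14],0,-1],[[46,0,14],0,-1],[[46,0,14],0,-1]]'
python3 tgt.py .517 -.339 .15 5.1
```

```text
clock: 3.02
ee_pos: [0.5319, -0.3047, 0.2287]
orientation: [[0.095, -0.003, 0.995], [-0.995, -0.004, 0.095], [0.004, -1.0, -0.003]]
wrist_force: [0.8, -0.1, -0.1]
opening: 0.0853
clock 3.025 pos [ 0.5319 -0.3047  0.2287] tool shift mm [ 32.4  78.9 -17.9] turn rad 0.0063 tool y [-0.003 -0.004 -1.   ] F [ 0.8 -0.1 -0.1] op 0.0853 q [-0.52  0.41  0.09  1.24 -0.01  0.96]
```

```bash
python3 -m pendant '[[[16,0,-9],0.006,-1],[[16,15,-9],0,-1],[[0,0,0],0,-1],[[0,0,0],0,-1]]'
python3 - <<'E'
from h import *
s=snap('wrist','w1')
P=cloud(s);hsv=cv2.cvtColor(s['img'],cv2.COLOR_RGB2HSV)
b=(P[...,0]>.4)&(P[...,0]<.62)&(P[...,1]>-.42)&(P[...,1]<-.12)&(s['range_z']>0)
m=b&(P[...,2]>.075)&(P[...,2]<.115)&(hsv[...,1]<70)
for a in np.arange(-.40,-.14,.02):
    K=P[m&(P[...,1]>a)&(P[...,1]<a+.02)]
    if len(K)>20: print(round(a+.01,2),len(K),np.percentile(K[:,0],[2,98]).round(4),np.percentile(K[:,2],95).round(4),K[:,0].mean().round(4))
E
python3 tgt.py .517 -.339 .066 5.1
```

```text
clock: 3.52
ee_pos: [0.5149, -0.3403, 0.2104]
orientation: [[0.087, -0.006, 0.996], [-0.996, -0.001, 0.087], [0.001, -1.0, -0.006]]
wrist_force: [0.5, -0.1, 0.1]
opening: 0.0859
-0.39 182 [0.5118 0.5347] 0.0966 0.5228
-0.37 629 [0.5111 0.534 ] 0.0967 0.5223
-0.35 665 [0.5094 0.5316] 0.0969 0.5204
-0.33 677 [0.5076 0.5291] 0.097 0.5185
-0.31 767 [0.5052 0.5278] 0.0968 0.5165
-0.29 1096 [0.4918 0.536 ] 0.1095 0.5142
-0.27 630 [0.5047 0.5336] 0.0933 0.5136
-0.25 641 [0.503 0.519] 0.0932 0.5109
-0.23 677 [0.5011 0.517 ] 0.0933 0.5091
-0.21 757 [0.4991 0.5157] 0.0932 0.5075
-0.19 130 [0.4981 0.5144] 0.0932 0.5067
clock 3.575 pos [ 0.5149 -0.3401  0.2104] tool shift mm [ -1.  144.3   3.2] turn rad -0.002 tool y [-0.007 -0.001 -1.   ] F [ 0.4 -0.5 -0.3] op 0.0854 q [-0.58  0.43  0.07  1.21 -0.    0.9 ]
```

View pics/w1.png

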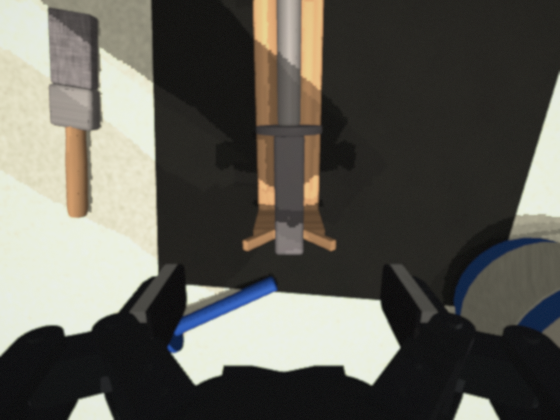

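The wrist view shows the grey roller along column ~290, with its collar at row 130 and handle end at row 250. Its fitted axis agrees with the other cameras to 2 mm. I'll descend now.

```bash
python3 -m pendant '[[[0,30,2],0,-1],[[0,30,1],0,-1],[[0,30,0],0,-1],[[0,30,0],0,-1],[[0,20,0],0,-1],[[0,5,0],0,-1],[[0,0,0],0,-1]]'
python3 tgt.py .518 -.339 .066 5.1
```

```text
clock: 4.45
ee_pos: [0.5211, -0.3342, 0.067]
orientation: [[0.096, 0.001, 0.995], [-0.995, -0.004, 0.096], [0.004, -1.0, 0.001]]
wrist_force: [-0.1, 0.9, 0.6]
opening: 0.085
clock 4.45 pos [ 0.5211 -0.3342  0.067 ] tool shift mm [ 4.5  1.  -3.5] turn rad 0.0076 tool y [ 0.001 -0.004 -1.   ] F [-0.1  0.9  0.6] op 0.085 q [-0.57  0.52 -0.18  0.87 -0.    0.91]
```

```bash
python3 -m pendant '[[[4,0.5,-3],0.006,-1],[[0,0,0],0,-0.3],[[0,0,0],0,0.5],[[0,0,0],0,1],[[0,0,0],0,1],[[0,0,0],0,1],[[0,0,0],0,1],[[0,0,0],0,1]]' 100
python3 tgt.py .518 -.339 .18 5.1
```

```text
clock: 5.45
ee_pos: [0.5205, -0.3401, 0.0702]
orientation: [[0.09, 0.006, 0.996], [-0.996, -0.008, 0.09], [0.008, -1.0, 0.006]]
wrist_force: [0.1, -0.2, 1.0]
opening: 0.0223
clock 5.45 pos [ 0.5205 -0.3401  0.0702] tool shift mm [  -0.5 -109.8   -1.7] turn rad 0.0011 tool y [ 0.006 -0.008 -1.   ] F [ 0.1 -0.2  1. ] op 0.0223 q [-0.58  0.52 -0.17  0.87 -0.    0.9 ]
```

```bash
python3 -m pendant '[[[0,-10,0],0,1],[[0,-20,0],0,1],[[0,-30,0],0,1],[[0,-30,0],0,1],[[0,-20,0],0,1],[[0,0,0],0,1]]'
python3 tgt.py .69 .0 .19 4.1
python3 - <<'E'
from fit import *
snap('side','s2');s=snap('scene','c2')
for n in('c2','s2'):
    s=load(n);P=cloud(s); hsv=cv2.cvtColor(s['img'],cv2.COLOR_RGB2HSV)
    m=(P[...,0]>.42)&(P[...,0]<.62)&(P[...,1]>-.265)&(P[...,1]<-.1)&(P[...,2]>.13)&(P[...,2]<.25)&(hsv[...,1]<60)
    Q=P[m];x,y0,r=fitcyl(Q,.009,Q[:,0].mean()); print(n,len(Q),Q[:,1].min(),Q[:,1].max(),x.round(4),y0.round(4),r.round(4))
E
```

```text
clock: 6.2
ee_pos: [0.5189, -0.3388, 0.1844]
orientation: [[0.09, 0.004, 0.996], [-0.996, -0.007, 0.09], [0.007, -1.0, 0.003]]
wrist_force: [-0.3, 0.0, -1.0]
opening: 0.0225
clock 6.2 pos [ 0.5189 -0.3388  0.1844] tool shift mm [-321.9   -7.2  201. ] turn rad 0.019 tool y [ 0.004 -0.007 -1.   ] F [-0.3  0.  -1. ] op 0.0225 q [-0.58  0.44  0.01  1.13 -0.    0.9 ]
c2 239 -0.2649119212420714 -0.15307136003481225 [ 0.5049  0.1964 -0.0888 -0.0049] -0.2106 0.0006
s2 334 -0.26422199826644044 -0.15168394315144995 [ 0.5043  0.1979 -0.0961  0.0026] -0.2101 0.0006
```

View pics/s2.png

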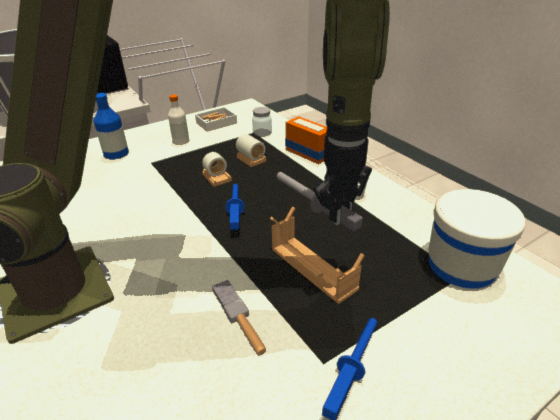

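```bash
python3 - <<'E'
from h import *
for n,bx in(('scene0',{'cup':(352,240,385,272),'box':(393,160,428,218)}),('side0',{'cup':(343,170,370,202),'box':(283,115,334,162)})):
    s=load(n);P=cloud(s)
    for k,(a,b,c,d) in bx.items():
        Q=P[b:d,a:c].reshape(-1,3);Q=Q[(Q[:,2]>.012)];print(n,k,np.percentile(Q,[3,97],axis=0).round(3).tolist())
E
python3 tgt.py .681 .009 .184 4.3
```

```text
scene0 cup [[0.772, -0.125, 0.013], [0.829, -0.065, 0.055]]
scene0 box [[0.797, 0.107, 0.018], [0.882, 0.383, 0.106]]
side0 cup [[0.765, -0.122, 0.015], [0.825, -0.061, 0.055]]
side0 box [[0.792, 0.111, 0.017], [0.875, 0.252, 0.106]]
clock 6.3 pos [ 0.5178 -0.338   0.1821] tool shift mm [-330.9   -3.4  193.9] turn rad 0.0154 tool y [ 0.001 -0.005 -1.   ] F [-0.1 -0.1 -1.5] op 0.0223 q [-0.58  0.44  0.    1.13 -0.    0.9 ]
```

```bash
python3 -m pendant '[[[-15,0,9],0.01,1],[[-30,0,17],0.005,1],[[-35,0,20],0,1],[[-35,0,20],0,1],[[-35,0,20],0,1],[[-35,0,20],0,1],[[-35,0,20],0,1],[[-35,0,20],0,1],[[-35,0,20],0,1],[[-20,0,14],0,1],[[-10,0,7],0,1],[[0,0,0],0,1]]'
python3 tgt.py .681 .009 .0315 4.3
```

```text
clock: 7.8
ee_pos: [0.6748, 0.0054, 0.1604]
orientation: [[0.071, -0.03, 0.997], [-0.997, -0.0, 0.071], [-0.002, -1.0, -0.03]]
wrist_force: [-0.5, -1.0, -1.2]
opening: 0.0224
clock 7.8 pos [0.6748 0.0054 0.1604] tool shift mm [ -2.9 128.6  10.3] turn rad -0.0038 tool y [-0.03 -0.   -1.  ] F [-0.5 -1.  -1.2] op 0.0224 q [ 0.01  0.58  0.18  1.21 -0.    1.51]
```

```bash
python3 -m pendant '[[[-1,25,1],0,1],[[-1,35,1],0,1],[[-1,30,1],0,1],[[0,20,1],0,1],[[0,8,0],0,1],[[0,0,0],0,1]]'
python3 tgt.py .681 .009 .0315 4.3
python3 - <<'E'
from fit import *
snap('side','s3');s=snap('scene','c3')
for n in('c3','s3'):
    s=load(n);P=cloud(s); hsv=cv2.cvtColor(s['img'],cv2.COLOR_RGB2HSV)
    m=(P[...,0]>.60)&(P[...,0]<.72)&(P[...,1]>.075)&(P[...,1]<.205)&(P[...,2]>.03)&(P[...,2]<.15)&(hsv[...,1]<60)
    Q=P[m];x,y0,r=fitcyl(Q,.009,Q[:,0].mean()); print(n,len(Q),Q[:,1].min(),Q[:,1].max(),x.round(4),y0.round(4),r.round(4))
    m=(P[...,0]>.6)&(P[...,0]<.73)&(P[...,1]>.215)&(P[...,1]<.33)&(P[...,2]>.05)&(P[...,2]<.085)&(hsv[...,1]<70)&(hsv[...,2]>70)
    Q=P[m];x,y0,r=fitcyl(Q,.032,Q[:,0].mean()); print(n,'roll',len(Q),Q[:,1].min(),Q[:,1].max(),x.round(4),y0.round(4),r.round(4))
a=load('c3')['img'];b=load('s3')['img']
cv2.imwrite('pics/m3.png',cv2.convertScaleAbs(cv2.cvtColor(np.hstack([cv2.resize(a[120:240,290:420],None,fx=3,fy=3),cv2.resize(b[110:230,200:330],None,fx=3,fy=3)]),cv2.COLOR_RGB2BGR),alpha=1.5))
E
```

```text
clock: 8.55
ee_pos: [0.6731, -0.0008, 0.0409]
orientation: [[0.061, -0.03, 0.998], [-0.998, -0.004, 0.061], [0.002, -1.0, -0.03]]
wrist_force: [-0.7, 0.3, -1.0]
opening: 0.0223
clock 8.55 pos [ 0.6731 -0.0008  0.0409] tool shift mm [-9.3  9.1  8.8] turn rad -0.014 tool y [-0.03  -0.004 -1.   ] F [-0.7  0.3 -1. ] op 0.0223 q [ 0.    0.65 -0.01  0.94 -0.    1.51]<stdin>:6: RuntimeWarning: Mean of empty slice.
  ret = ret.dtype.type(ret / rcount)
fit.py:5: RuntimeWarning: Mean of empty slice.
  y0=Q[:,1].mean()
Traceback (most recent call last):
  File "fit.py", line 9, in fitcyl
    s=least_squares(f,[x0,Q[:,2].max()-r,0,0],loss='soft_l1',f_scale=0.001)
                          ~~~~~~~~~~^^
ValueError: zero-size array to reduction operation maximum which has no identity
```

```bash
cat > m3.py <<'E'
import sys
from fit import *
A,B=sys.argv[1:3]
for n in(A,B):
    s=load(n);P=cloud(s); hsv=cv2.cvtColor(s['img'],cv2.COLOR_RGB2HSV)
    m=(P[...,0]>.60)&(P[...,0]<.72)&(P[...,1]>.07)&(P[...,1]<.208)&(P[...,2]>.03)&(P[...,2]<.15)&(hsv[...,1]<110)
    Q=P[m]
    if len(Q)>10: x,y0,r=fitcyl(Q,.009,Q[:,0].mean()); print(n,len(Q),Q[:,1].min(),Q[:,1].max(),x.round(4),y0.round(4),r.round(4))
    m=(P[...,0]>.6)&(P[...,0]<.73)&(P[...,1]>.215)&(P[...,1]<.33)&(P[...,2]>.05)&(P[...,2]<.085)&(hsv[...,1]<70)&(hsv[...,2]>70)
    Q=P[m]
    if len(Q)>10:x,y0,r=fitcyl(Q,.032,Q[:,0].mean()); print(n,'roll',len(Q),Q[:,1].min(),Q[:,1].max(),x.round(4),y0.round(4),r.round(4))
a=load(A)['img'];b=load(B)['img']
cv2.imwrite('pics/m'+A+'.png',cv2.convertScaleAbs(cv2.cvtColor(np.hstack([cv2.resize(a[120:260,290:420],None,fx=3,fy=3),cv2.resize(b[110:250,200:330],None,fx=3,fy=3)]),cv2.COLOR_RGB2BGR),alpha=1.5))
E
python3 m3.py c3 s3
```

```text
c3 roll 179 0.22277606031172537 0.305479651882116 [ 0.6601  0.0435 -0.0863  0.0074] 0.2632 0.0009
s3 149 0.07431859466565449 0.189449510402106 [ 0.662   0.0545 -0.068  -0.0043] 0.1306 0.0008
s3 roll 278 0.22239047068473872 0.3068641489078042 [ 0.6583  0.044  -0.0701  0.0178] 0.2597 0.0012
```

View pics/mc3.png

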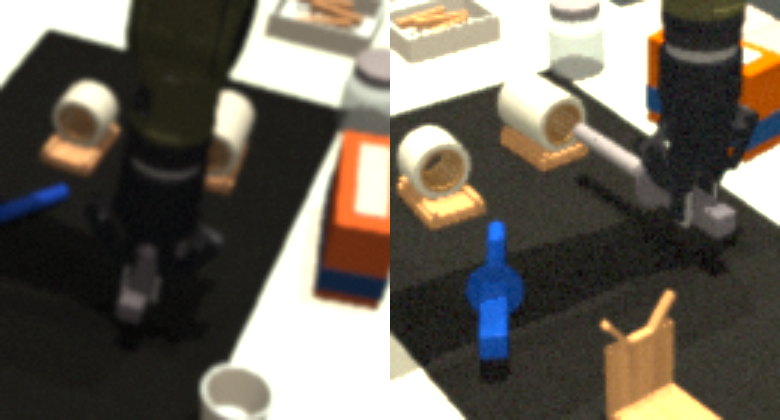

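```bash
python3 -m pendant '[[[0,5,4],-0.006,1],[[0,5,4],-0.004,1],[[0,0,0],0,1],[[0,0,0],0,1]]'
python3 tgt.py .681 -.001 .031 4.1
python3 - <<'E'
from h import *
snap('side','s4');snap('scene','c4')
E
python3 m3.py c4 s4
```

```text
clock: 9.15
ee_pos: [0.6845, 0.0002, 0.0335]
orientation: [[0.072, -0.023, 0.997], [-0.997, -0.004, 0.072], [0.002, -1.0, -0.024]]
wrist_force: [-0.3, 0.4, -1.1]
opening: 0.0224
clock 9.15 pos [6.845e-01 2.000e-04 3.350e-02] tool shift mm [ 0.9  2.6 -3.5] turn rad 0.0009 tool y [-0.023 -0.004 -1.   ] F [-0.3  0.4 -1.1] op 0.0224 q [ 0.    0.67  0.01  0.94 -0.    1.5 ]
c4 roll 124 0.22291907020822344 0.3060258048917591 [ 0.66    0.0438 -0.0527 -0.027 ] 0.2648 0.0008
s4 151 0.07599759607924317 0.19165095832326318 [ 0.6718  0.0472 -0.09    0.0007] 0.1318 0.0009
s4 roll 271 0.2216614987536193 0.30618883368930405 [ 0.6582  0.0441 -0.0694  0.0097] 0.2599 0.0011
```

View pics/mc4.png

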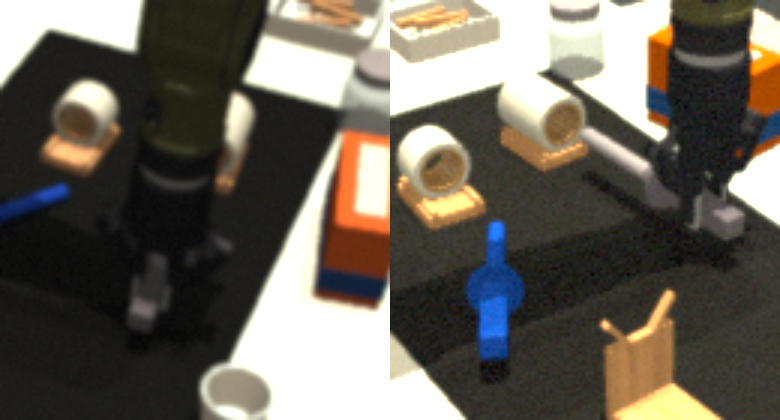

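```bash
python3 -m pendant '[[[-8,2,-2],0,1],[[-15,1,-1],0,1],[[-15,0,0],0,1],[[-8,0,0],0,1],[[0,0,0],0,1]]'
python3 tgt.py .671 .154 .031 4.1
python3 - <<'E'
from h import *
snap('side','s5');snap('scene','c5')
E
python3 m3.py c5 s5
```

```text
clock: 9.88
ee_pos: [0.677, 0.0504, 0.0304]
orientation: [[0.074, -0.024, 0.997], [-0.997, -0.004, 0.074], [0.002, -1.0, -0.024]]
wrist_force: [-0.1, -0.4, -1.2]
opening: 0.0222
clock 9.875 pos [0.677  0.0504 0.0304] tool shift mm [-103.7   -0.8    1.7] turn rad 0.0026 tool y [-0.024 -0.004 -1.   ] F [-0.1 -0.4 -1.2] op 0.0222 q [ 0.08  0.66 -0.01  0.92 -0.    1.57]
c5 31 0.07204203143318277 0.10445908043386043 [0.6733 0.0469 0.8601 0.0382] 0.0894 0.0017
c5 roll 100 0.22438910412920998 0.30279452246085004 [ 0.6604  0.0434 -0.0664 -0.0122] 0.2642 0.0009
s5 176 0.07495495937300811 0.2075563710898306 [0.6529 0.0493 0.0189 0.1329] 0.1397 0.0022
s5 roll 287 0.21512602209071952 0.3063232057532711 [ 0.6584  0.0439 -0.06    0.0309] 0.2585 0.0013
```

View pics/mc5.png

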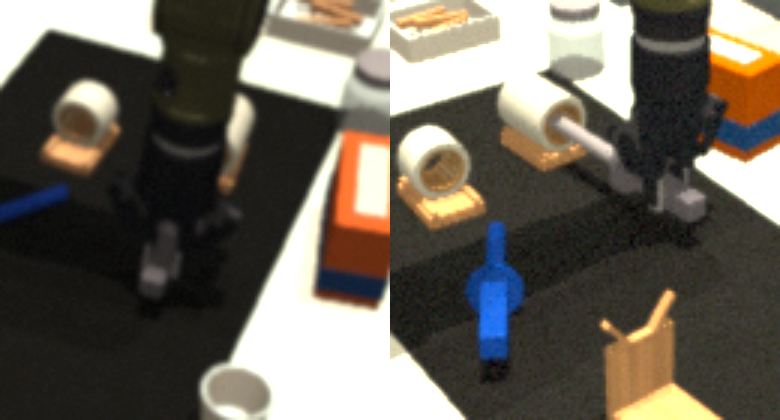

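```bash
cat > m5.py <<'E'
import sys
from fit import *
A,lo,hi=sys.argv[1],float(sys.argv[2]),float(sys.argv[3])
s=load(A);P=cloud(s); hsv=cv2.cvtColor(s['img'],cv2.COLOR_RGB2HSV)
m=(P[...,0]>.63)&(P[...,0]<.70)&(P[...,1]>lo)&(P[...,1]<hi)&(P[...,2]>.03)&(P[...,2]<.065)&(hsv[...,1]<90)
Q=P[m];x,y0,r=fitcyl(Q,.009,Q[:,0].mean()); print(len(Q),x.round(4),y0.round(4),r.round(4),'at .264 with slope -.075: x',x[0]-.075*(.264-y0))
E
python3 m5.py s5 .12 .21
```

```text
104 [ 0.6649  0.0445 -0.0811  0.0063] 0.1683 0.001 at .264 with slope -.075: x 0.6576876895641574
```

Spindle and bore axes now agree to about 1 mm, so I'll advance. About 104 mm remain.

```bash
python3 -m pendant '[[[-12,0,0],0,1],[[-18,0,0],0,1],[[-18,0,0],0,1],[[-8,0,0],0,1],[[0,0,0],0,1]]'
python3 tgt.py .669 .154 .031 4.1
python3 - <<'E'
from h import *
snap('side','s6')
E
python3 m5.py s6 .17 .215
```

```text
clock: 10.6
ee_pos: [0.6729, 0.1095, 0.0303]
orientation: [[0.073, -0.023, 0.997], [-0.997, -0.003, 0.073], [0.002, -1.0, -0.024]]
wrist_force: [0.6, 0.1, -1.2]
opening: 0.0224
clock 10.6 pos [0.6729 0.1095 0.0303] tool shift mm [-44.7  -0.7  -0.7] turn rad 0.0015 tool y [-0.023 -0.003 -1.   ] F [ 0.6  0.1 -1.2] op 0.0224 q [0.16 0.67 0.   0.93 0.   1.66]
30 [ 0.6629  0.0447 -0.132   0.0088] 0.202 0.0006 at .264 with slope -.075: x 0.6582990497966814
```

```bash
python3 -m pendant '[[[-12,0,0],0,1],[[-14,0,0],0,1],[[-10,0,0],0,1],[[-4,0,0],0,1],[[0,0,0],0,1],[[0,0,0],0,1]]'
python3 tgt.py .669 .154 .031 4.1
python3 - <<'E'
from h import *
snap('side','s7');snap('scene','c7')
E
python3 m3.py c7 s7
```

```text
clock: 11.4
ee_pos: [0.6699, 0.1511, 0.0302]
orientation: [[0.072, -0.023, 0.997], [-0.997, -0.004, 0.072], [0.002, -1.0, -0.024]]
wrist_force: [-0.1, -0.4, -0.8]
opening: 0.0224
clock 11.4 pos [0.6699 0.1511 0.0302] tool shift mm [-3.  -0.8 -0.7] turn rad 0.0002 tool y [-0.023 -0.004 -1.   ] F [-0.1 -0.4 -0.8] op 0.0224 q [0.22 0.68 0.02 0.93 0.   1.72]
c7 795 0.09941327961581747 0.2078778695529776 [ 0.6686  0.0897  0.0338 -0.0938] 0.1384 0.0311
c7 roll 12 0.28053847657586595 0.30263503228181643 [ 0.6567  0.048  -0.0263 -0.2525] 0.2909 0.0007
s7 920 0.10128822409366234 0.20781435109125057 [ 0.6595  0.091  -0.0894 -0.1428] 0.1434 0.0329
s7 roll 227 0.22173447272310798 0.3077129163581639 [ 0.6582  0.0441 -0.0877  0.0082] 0.2656 0.0011
```

View pics/mc7.png

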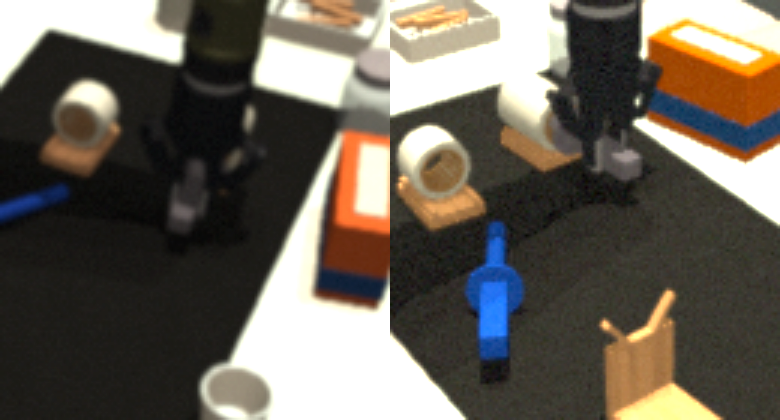

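```bash
python3 -m pendant '[[[-4,0,0],0,1],[[0,-4,0],0,1],[[0,-5,0],0,1],[[0,-5,0],0,1],[[0,-6,0],0,1],[[0,-8,0],0,1],[[0,-8,0],0,1],[[0,0,0],0,1]]'
python3 tgt.py .669 .154 .031 4.1
python3 - <<'E'
from h import *
snap('side','s8');snap('scene','c8')
E
python3 m3.py c8 s8
```

```text
clock: 12.5
ee_pos: [0.6706, 0.1543, 0.0688]
orientation: [[0.07, -0.023, 0.997], [-0.998, -0.005, 0.07], [0.003, -1.0, -0.024]]
wrist_force: [-0.5, 0.9, -2.7]
opening: 0.0223
clock 12.5 pos [0.6706 0.1543 0.0688] tool shift mm [ 0.1 37.9 -0.7] turn rad -0.0012 tool y [-0.023 -0.005 -1.   ] F [-0.5  0.9 -2.7] op 0.0223 q [0.23 0.65 0.07 1.02 0.   1.73]
c8 532 0.10020770664042233 0.20684171303434795 [ 0.6695  0.1027 -0.2445  0.029 ] 0.1425 0.0185
s8 626 0.10541215284967764 0.20789454272474062 [ 0.6627  0.1051 -0.0981  0.0467] 0.1477 0.0196
s8 roll 127 0.2222710603575292 0.32643411085193386 [ 0.599   0.0679 -0.1069  0.0272] 0.2569 0.0024
```

View pics/mc8.png

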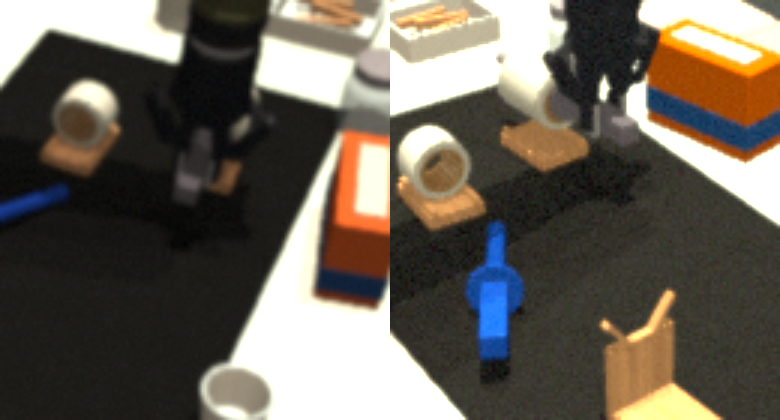

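The roll has left its tray and the weight is up by ~1.3 N. I'll keep lifting.

```bash
python3 -m pendant '[[[0,-10,0],0,1],[[0,-18,0],0,1],[[0,-22,0],0,1],[[0,-22,0],0,1],[[0,-18,0],0,1],[[0,-10,0],0,1],[[0,-4,0],0,1],[[0,0,0],0,1]]'
python3 tgt.py .5195 -.339 .19 5.1
python3 - <<'E'
from h import *
snap('side','s9');snap('scene','c9')
a=load('c9')['img'];b=load('s9')['img']
cv2.imwrite('pics/m9.png',cv2.convertScaleAbs(cv2.cvtColor(np.hstack([cv2.resize(a[80:220,290:420],None,fx=3,fy=3),cv2.resize(b[70:210,200:330],None,fx=3,fy=3)]),cv2.COLOR_RGB2BGR),alpha=1.5))
E
```

```text
clock: 13.6
ee_pos: [0.6713, 0.1543, 0.1754]
orientation: [[0.07, -0.029, 0.997], [-0.998, -0.006, 0.07], [0.004, -1.0, -0.029]]
wrist_force: [0.5, 0.8, -3.3]
opening: 0.0223
clock 13.6 pos [0.6713 0.1543 0.1754] tool shift mm [ 481.5   -7.4 -186.4] turn rad -0.0187 tool y [-0.029 -0.006 -1.   ] F [ 0.5  0.8 -3.3] op 0.0223 q [0.23 0.59 0.25 1.26 0.   1.73]
```

View pics/m9.png

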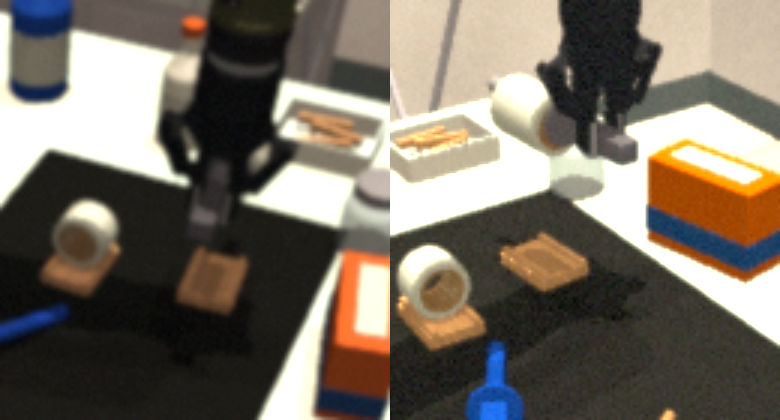

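```bash
python3 -m pendant '[[[6,-3,-2],0,1],[[14,-3,-5],0,1],[[22,-2,-9],0,1],[[28,-1,-11],0,1],[[28,-1,-11],0,1],[[28,0,-11],0,1],[[28,0,-11],-0.006,1],[[28,0,-11],-0.006,1],[[28,0,-11],-0.006,1],[[28,0,-11],0,1],[[28,0,-11],0,1],[[28,0,-11],0,1],[[28,0,-11],0,1],[[28,0,-11],0,1],[[28,0,-11],0,1],[[28,0,-11],0,1],[[22,0,-9],0,1],[[14,0,-5],0,1],[[6,0,-2],0,1],[[0,0,0],0,1]]'
python3 tgt.py .5195 -.339 .19 5.1
```

```text
clock: 16.2
ee_pos: [0.5063, -0.3433, 0.1995]
orientation: [[0.069, -0.03, 0.997], [-0.998, -0.015, 0.068], [0.013, -0.999, -0.031]]
wrist_force: [0.6, -0.3, -2.7]
opening: 0.0222
clock 16.2 pos [ 0.5063 -0.3433  0.1995] tool shift mm [-3.5  9.  13.7] turn rad -0.0205 tool y [-0.03  -0.015 -0.999] F [ 0.6 -0.3 -2.7] op 0.0222 q [-0.58  0.44  0.04  1.19 -0.03  0.92]
```

```bash
python3 -m pendant '[[[-2,3,7],-0.012,1],[[-1,2,6],-0.009,1],[[0,0,0],0,1],[[0,0,0],0,1]]'
python3 tgt.py .5195 -.339 .19 5.1
python3 - <<'E'
from h import *
snap('side','s10');snap('scene','c10');snap('wrist','w10')
for n in('c10','s10'):
    s=load(n);P=cloud(s)
    m=(P[...,0]>.40)&(P[...,0]<.65)&(P[...,1]>-.42)&(P[...,1]<-.12)&(P[...,2]>.12)&(P[...,2]<.26)&(s['range_z']>0)
    for a in np.arange(-.40,-.13,.015):
        K=P[m&(P[...,1]>a)&(P[...,1]<a+.015)]
        if len(K): print(n,round(a+.0075,3),len(K),np.percentile(K[:,0],[2,98]).round(4),np.percentile(K[:,2],[2,98]).round(4))
    print(P[m][:,1].max())
b=load('s10')['img'];a=load('c10')['img']
cv2.imwrite('pics/m10.png',cv2.convertScaleAbs(cv2.cvtColor(np.hstack([cv2.resize(a[140:320,170:300],None,fx=3,fy=3),cv2.resize(b[140:320,250:380],None,fx=3,fy=3)]),cv2.COLOR_RGB2BGR),alpha=1.5))
E
```

```text
clock: 16.7
ee_pos: [0.5211, -0.3364, 0.1933]
orientation: [[0.095, -0.03, 0.995], [-0.995, -0.014, 0.095], [0.011, -0.999, -0.031]]
wrist_force: [0.5, 0.3, -1.8]
opening: 0.0226
clock 16.7 pos [ 0.5211 -0.3364  0.1933] tool shift mm [ 2.4  3.3 -1.7] turn rad 0.0061 tool y [-0.03  -0.014 -0.999] F [ 0.5  0.3 -1.8] op 0.0226 q [-0.56  0.45  0.06  1.19 -0.03  0.92]
c10 -0.392 11 [0.516 0.528] [0.1983 0.2153]
c10 -0.378 116 [0.5142 0.5371] [0.1973 0.2207]
c10 -0.362 84 [0.4804 0.5362] [0.2001 0.2555]
c10 -0.348 359 [0.4805 0.5683] [0.1993 0.2581]
c10 -0.332 118 [0.4773 0.5547] [0.2044 0.2585]
c10 -0.317 7 [0.5137 0.5447] [0.2211 0.2581]
c10 -0.302 10 [0.5252 0.5293] [0.2035 0.2199]
c10 -0.287 17 [0.5222 0.5286] [0.2026 0.2192]
c10 -0.272 10 [0.5229 0.5391] [0.1773 0.2241]
c10 -0.257 83 [0.5119 0.5443] [0.1785 0.2282]
c10 -0.242 105 [0.5026 0.5424] [0.1902 0.2275]
c10 -0.227 113 [0.4951 0.541 ] [0.191  0.2278]
c10 -0.212 114 [0.4871 0.5391] [0.1892 0.2277]
c10 -0.197 114 [0.4857 0.5374] [0.1885 0.2272]
c10 -0.182 23 [0.5034 0.5366] [0.1916 0.2263]
c10 -0.167 30 [0.4965 0.5126] [0.2045 0.2151]
c10 -0.152 16 [0.4971 0.5114] [0.2037 0.2156]
-0.1497153224158987
s10 -0.378 164 [0.5102 0.5333] [0.1974 0.2203]
s10 -0.362 110 [0.5078 0.5308] [0.1983 0.22  ]
s10 -0.348 519 [0.4758 0.5665] [0.1987 0.2594]
s10 -0.332 205 [0.4714 0.5566] [0.2017 0.2591]
s10 -0.317 22 [0.5039 0.5242] [0.196  0.2216]
s10 -0.302 39 [0.5021 0.5054] [0.1964 0.2121]
s10 -0.287 154 [0.4877 0.5101] [0.1846 0.2277]
s10 -0.272 109 [0.4796 0.5033] [0.1725 0.226 ]
s10 -0.257 225 [0.478  0.5138] [0.1668 0.2271]
s10 -0.242 178 [0.4764 0.5198] [0.1753 0.2273]
s10 -0.227 171 [0.475  0.5228] [0.1799 0.2275]
s10 -0.212 165 [0.4732 0.52  ] [0.1801 0.2277]
s10 -0.197 149 [0.4715 0.5178] [0.1811 0.2272]
s10 -0.182 36 [0.4725 0.5141] [0.19   0.2269]
s10 -0.167 31 [0.4929 0.5056] [0.2018 0.215 ]
s10 -0.152 29 [0.4913 0.5051] [0.2032 0.215 ]
-0.14691089170146843
```

View pics/m10.png

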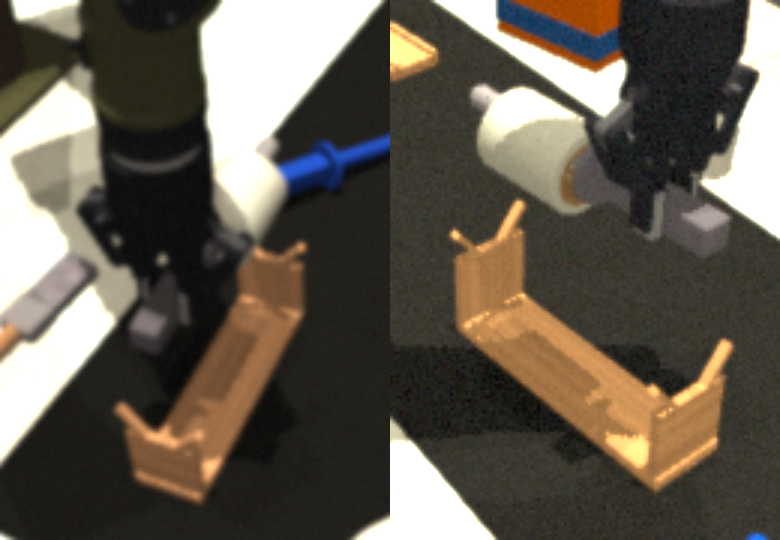

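View pics/w10.png

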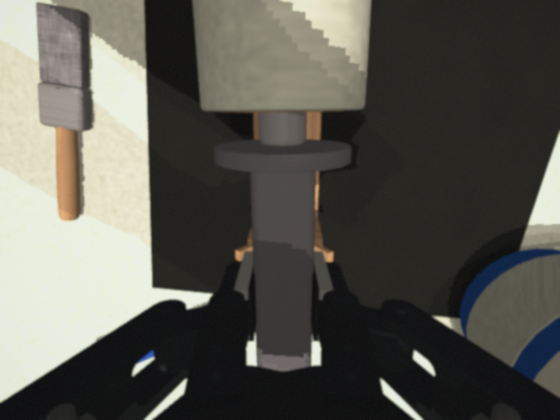

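Against the original camera readings, the roller must go ~5 mm back (tool +x) and ~3 mm toward −x. The roll sits at about 72–152 mm on the spindle, clear of the far post's near face at 172.

```bash
python3 -m pendant '[[[3,5,-2],0,1],[[2,15,-1.5],0,1],[[0,20,0],0,1],[[0,20,0],0,1],[[0,14,0],0,1],[[0,6,0],0,1],[[0,0,0],0,1],[[0,0,0],0,1]]'
python3 tgt.py .5175 -.341 .0702 5.1
cat > m11.py <<'E'
import sys
from h import *
t=sys.argv[1]
snap('side','s'+t);snap('scene','c'+t)
for n in('c'+t,'s'+t):
    s=load(n);P=cloud(s);hsv=cv2.cvtColor(s['img'],cv2.COLOR_RGB2HSV)
    m=(P[...,0]>.45)&(P[...,0]<.60)&(P[...,1]>-.42)&(P[...,1]<-.12)&(P[...,2]>.06)&(P[...,2]<.26)&(s['range_z']>0)&(hsv[...,1]<70)
    for a in [-.385,-.365,-.25,-.21,-.175,-.158]:
        K=P[m&(P[...,1]>a)&(P[...,1]<a+.01)]
        if len(K): print(n,a+.005,len(K),np.percentile(K[:,0],[2,98]).round(4),np.percentile(K[:,2],[2,98]).round(4))
    print(P[m][:,1].max())
b=load('s'+t)['img'];a=load('c'+t)['img']
cv2.imwrite('pics/m'+t+'.png',cv2.convertScaleAbs(cv2.cvtColor(np.hstack([cv2.resize(a[180:320,190:300],None,fx=3.5,fy=3.5),cv2.resize(b[180:320,260:370],None,fx=3.5,fy=3.5)]),cv2.COLOR_RGB2BGR),alpha=1.5))
E
python3 m11.py 11
```

```text
clock: 17.85
ee_pos: [0.5134, -0.3446, 0.108]
orientation: [[0.093, -0.031, 0.995], [-0.996, -0.014, 0.092], [0.011, -0.999, -0.032]]
wrist_force: [0.6, -0.2, -2.5]
opening: 0.0221
clock 17.85 pos [ 0.5134 -0.3446  0.108 ] tool shift mm [-3.7 37.6  5.6] turn rad 0.0034 tool y [-0.031 -0.014 -0.999] F [ 0.6 -0.2 -2.5] op 0.0221 q [-0.58  0.5  -0.09  0.99 -0.03  0.9 ]
c11 -0.38 159 [0.4986 0.5396] [0.1184 0.2594]
c11 -0.36 475 [0.4582 0.553 ] [0.1208 0.253 ]
c11 -0.245 65 [0.4934 0.5352] [0.1101 0.1439]
c11 -0.205 74 [0.4749 0.5313] [0.1091 0.1422]
c11 -0.16999999999999998 18 [0.4893 0.5044] [0.1189 0.13  ]
-0.1583688960834495
s11 -0.38 205 [0.4976 0.5314] [0.1145 0.2592]
s11 -0.36 599 [0.4526 0.5335] [0.1169 0.2544]
s11 -0.245 105 [0.4689 0.5158] [0.1001 0.1426]
s11 -0.205 92 [0.4648 0.5126] [0.1021 0.1424]
s11 -0.16999999999999998 26 [0.4843 0.498 ] [0.1179 0.1304]
s11 -0.153 3 [0.4862 0.4915] [0.1222 0.1285]
-0.1574368085109601
```

View pics/m11.png

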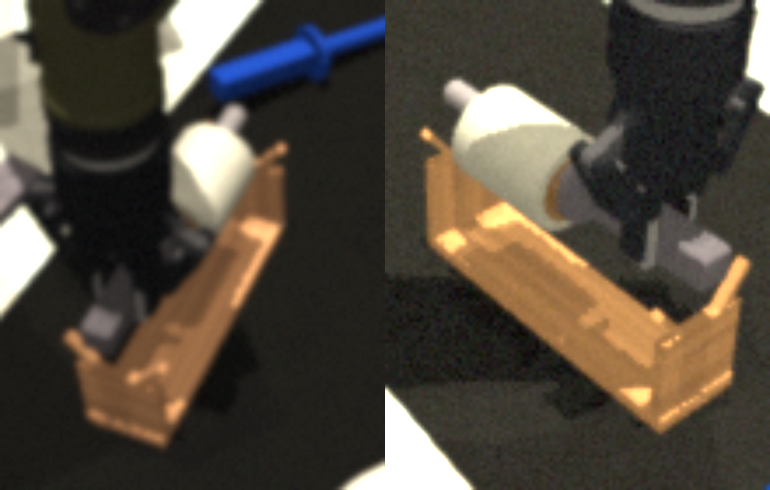

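```bash
python3 -m pendant '[[[-2,0,3],0,1],[[-2,0,3],0,1],[[0,0,0],0,1]]'
python3 m11.py 12
python3 tgt.py .5195 -.339 .0702 5.1
```

```text
clock: 18.32
ee_pos: [0.5205, -0.3401, 0.1093]
orientation: [[0.093, -0.028, 0.995], [-0.996, -0.015, 0.092], [0.012, -0.999, -0.029]]
wrist_force: [0.2, -0.9, -2.5]
opening: 0.0223
c12 -0.38 105 [0.5105 0.538 ] [0.1235 0.2586]
c12 -0.36 325 [0.4641 0.5574] [0.1295 0.2555]
c12 -0.245 61 [0.5047 0.5426] [0.0959 0.144 ]
c12 -0.205 73 [0.4828 0.5384] [0.1133 0.1422]
c12 -0.16999999999999998 20 [0.4974 0.5123] [0.1221 0.1315]
c12 -0.153 6 [0.5012 0.5098] [0.1222 0.13  ]
-0.15410548015872794
s12 -0.38 117 [0.5093 0.5329] [0.1153 0.258 ]
s12 -0.36 289 [0.461  0.5379] [0.1166 0.2579]
s12 -0.245 108 [0.4772 0.5231] [0.0978 0.1435]
s12 -0.205 96 [0.4723 0.5195] [0.1011 0.1433]
s12 -0.16999999999999998 25 [0.4919 0.5055] [0.1193 0.1319]
s12 -0.153 12 [0.4916 0.5036] [0.1196 0.1301]
-0.1509809185478076
clock 18.425 pos [ 0.5202 -0.3403  0.1092] tool shift mm [-1.8 39.   0.6] turn rad 0.0034 tool y [-0.029 -0.015 -0.999] F [ 0.5  0.2 -1.9] op 0.0222 q [-0.56  0.5  -0.09  1.   -0.03  0.91]
```

```bash
python3 -m pendant '[[[0,8,0.5],0,1],[[0,10,0.5],0,1],[[0,8,0],0,1],[[0,3,0],0,1],[[0,0,0],0,1]]'
python3 tgt.py .5195 -.339 .0702 5.1; python3 m11.py 13
```

```text
clock: 19.05
ee_pos: [0.5194, -0.3403, 0.077]
orientation: [[0.092, -0.031, 0.995], [-0.996, -0.014, 0.092], [0.011, -0.999, -0.032]]
wrist_force: [0.4, -0.2, -2.5]
opening: 0.0225
clock 19.05 pos [ 0.5194 -0.3403  0.077 ] tool shift mm [-1.4  6.7  0.4] turn rad 0.0031 tool y [-0.031 -0.014 -0.999] F [ 0.4 -0.2 -2.5] op 0.0225 q [-0.57  0.53 -0.13  0.93 -0.03  0.91]
c13 -0.38 191 [0.51   0.5394] [0.0971 0.2501]
c13 -0.36 366 [0.4639 0.5577] [0.0982 0.2518]
c13 -0.245 57 [0.5007 0.5415] [0.0785 0.1119]
c13 -0.205 65 [0.4821 0.5373] [0.0775 0.1116]
c13 -0.16999999999999998 28 [0.4731 0.5172] [0.066  0.0998]
c13 -0.153 5 [0.4959 0.5081] [0.0925 0.098 ]
-0.15613523464150547
s13 -0.38 130 [0.5077 0.53  ] [0.0835 0.2473]
s13 -0.36 409 [0.4608 0.5422] [0.0885 0.2568]
s13 -0.245 105 [0.475  0.5215] [0.0704 0.1115]
s13 -0.205 94 [0.4715 0.5196] [0.0701 0.112 ]
s13 -0.16999999999999998 24 [0.4907 0.5033] [0.0883 0.0986]
s13 -0.153 17 [0.4896 0.5029] [0.0869 0.0992]
-0.15068410382054476
```

View pics/m13.png

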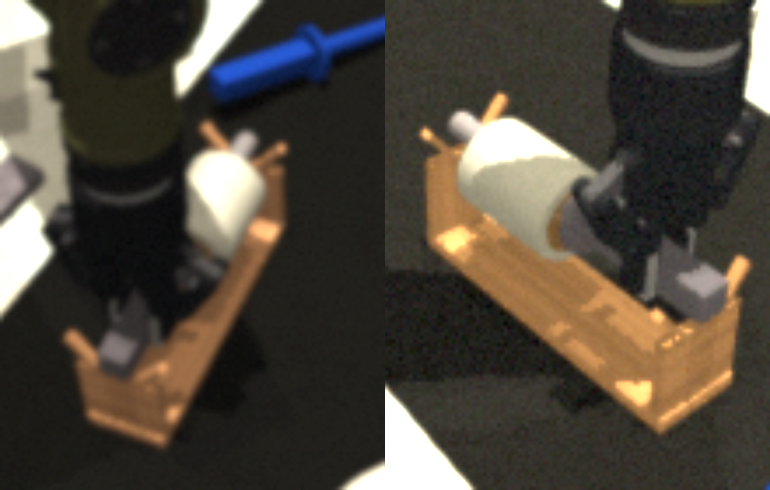

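```bash
python3 -m pendant '[[[0,2.5,0.2],0,1],[[0,2,0],0,1],[[0,0,0],0,1]]'
python3 -m pendant '[[[0,1.5,0],0,1],[[0,0,0],0,1],[[0,0,0],0,1]]'
```

```text
clock: 19.52
ee_pos: [0.5203, -0.3409, 0.0734]
orientation: [[0.092, -0.029, 0.995], [-0.996, -0.015, 0.092], [0.012, -0.999, -0.03]]
wrist_force: [0.5, 0.4, -1.4]
opening: 0.0223
clock: 19.9
ee_pos: [0.5204, -0.341, 0.072]
orientation: [[0.092, -0.028, 0.995], [-0.996, -0.015, 0.092], [0.013, -0.999, -0.03]]
wrist_force: [0.5, -0.2, -3.0]
opening: 0.0224
```

```bash
python3 -m pendant '[[[0,1.5,0],0,1],[[0,0,0],0,1],[[0,0,0],0,1]]'
python3 -m pendant '[[[0,1.5,0],0,1],[[0,0,0],0,1],[[0,0,0],0,1]]'; python3 m11.py 14
```

```text
clock: 20.27
ee_pos: [0.5205, -0.341, 0.071]
orientation: [[0.092, -0.027, 0.995], [-0.996, -0.015, 0.092], [0.013, -1.0, -0.029]]
wrist_force: [-0.3, -0.0, -0.0]
opening: 0.0224
clock: 20.65
ee_pos: [0.5205, -0.3411, 0.0706]
orientation: [[0.092, -0.027, 0.995], [-0.996, -0.015, 0.092], [0.013, -1.0, -0.028]]
wrist_force: [-0.7, -0.6, 0.0]
opening: 0.0225
c14 -0.38 211 [0.5091 0.541 ] [0.0881 0.257 ]
c14 -0.36 383 [0.4651 0.5585] [0.0919 0.2566]
c14 -0.245 57 [0.5037 0.5427] [0.0749 0.1057]
c14 -0.205 67 [0.4819 0.5381] [0.074 0.107]
c14 -0.16999999999999998 28 [0.472  0.5143] [0.063  0.0937]
c14 -0.153 3 [0.5017 0.5087] [0.0895 0.0903]
-0.15495079958980074
s14 -0.38 154 [0.5093 0.5313] [0.0783 0.2424]
s14 -0.36 470 [0.4604 0.5424] [0.0811 0.2578]
s14 -0.245 103 [0.4758 0.5241] [0.066 0.106]
s14 -0.205 92 [0.4728 0.5201] [0.0643 0.1049]
s14 -0.16999999999999998 24 [0.4917 0.5031] [0.0819 0.0944]
s14 -0.153 9 [0.4916 0.5066] [0.0821 0.0928]
-0.15358276213624178
```

The spindle top is back at its original 0.094 and the weight has come off the wrist, so the roller is seated. I'll release gently.

```bash
python3 -m pendant '[[[0,1,0],0,1],[[0,0,0],0,0.4],[[0,0,0],0,0.2],[[0,0,0],0,0],[[0,0,0],0,-0.3],[[0,0,0],0,-0.6],[[0,0,0],0,-1],[[0,0,0],0,-1],[[0,0,0],0,-1]]' 20; python3 m11.py 15; python3 tgt.py .5195 -.341 .2 5.1
```

```text
clock: 21.88
ee_pos: [0.5213, -0.3413, 0.07]
orientation: [[0.093, -0.025, 0.995], [-0.996, -0.016, 0.092], [0.013, -1.0, -0.027]]
wrist_force: [-0.4, 0.4, -0.0]
opening: 0.0855
c15 -0.38 208 [0.5098 0.5399] [0.0895 0.2579]
c15 -0.36 395 [0.4552 0.5597] [0.0891 0.2555]
c15 -0.245 60 [0.5042 0.5419] [0.0732 0.1053]
c15 -0.205 63 [0.4835 0.5377] [0.0767 0.1052]
c15 -0.16999999999999998 25 [0.4717 0.5148] [0.0636 0.0944]
c15 -0.153 4 [0.5025 0.5081] [0.0852 0.0909]
-0.15468650120678196
s15 -0.38 177 [0.509  0.5309] [0.0777 0.242 ]
s15 -0.36 567 [0.4517 0.5444] [0.0842 0.2567]
s15 -0.245 108 [0.4759 0.5215] [0.063  0.1061]
s15 -0.205 97 [0.472  0.5211] [0.0669 0.1063]
s15 -0.16999999999999998 23 [0.4911 0.5033] [0.0812 0.0934]
s15 -0.153 11 [0.4918 0.5243] [0.0755 0.0925]
-0.15286623313572667
clock 21.975 pos [ 0.5213 -0.3413  0.07  ] tool shift mm [   1.3 -129.9   -5.2] turn rad 0.0032 tool y [-0.025 -0.016 -1.   ] F [ 0.6  0.8 -0.2] op 0.0853 q [-0.57  0.54 -0.14  0.91 -0.03  0.91]
```

View pics/m15.png

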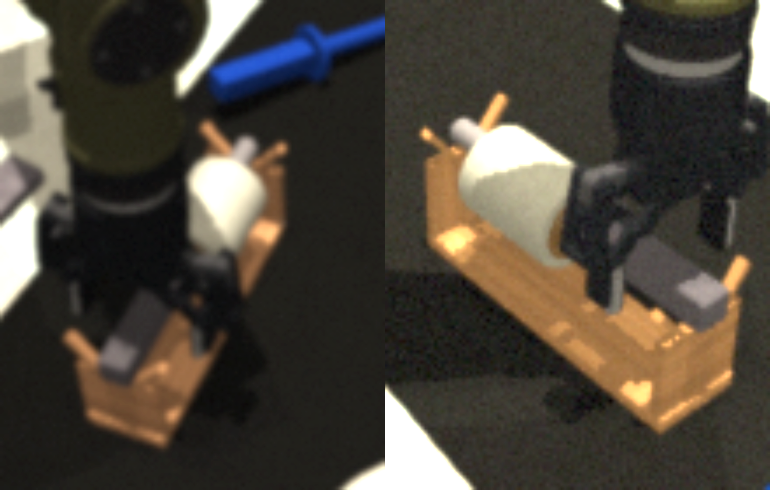

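```bash
python3 -m pendant '[[[0,-10,0],0,-1],[[0,-20,0],0,-1],[[0,-30,0],0,-1],[[0,-30,0],0,-1],[[0,-30,0],0,-1],[[0,-30,0],0,-1],[[0,-10,0],0,-1],[[0,0,0],0,-1]]'; python3 m11.py 16; python3 - <<'E'
from h import *
s=snap('wrist','w16')
P=cloud(s);hsv=cv2.cvtColor(s['img'],cv2.COLOR_RGB2HSV)
m=(P[...,2]>.06)&(P[...,2]<.12)&(P[...,0]>.45)&(P[...,0]<.58)&(P[...,1]<-.1)
for a in np.arange(-.4,-.13,.01):
    K=P[m&(hsv[...,1]<70)&(P[...,1]>a)&(P[...,1]<a+.01)]
    if len(K)>10: print(round(a+.005,3),np.percentile(K[:,0],[2,98]).round(4),np.percentile(K[:,2],97).round(4))
E
```

```text
clock: 22.98
ee_pos: [0.5255, -0.3386, 0.2387]
orientation: [[0.092, -0.023, 0.995], [-0.996, -0.017, 0.092], [0.015, -1.0, -0.025]]
wrist_force: [0.5, -0.1, -0.0]
opening: 0.0855
c16 -0.38 38 [0.5149 0.5358] [0.0839 0.0983]
c16 -0.36 42 [0.4821 0.5336] [0.084  0.2554]
c16 -0.245 70 [0.4875 0.542 ] [0.0736 0.1056]
c16 -0.205 53 [0.4984 0.5374] [0.074  0.1055]
c16 -0.16999999999999998 25 [0.492  0.5158] [0.0656 0.093 ]
c16 -0.153 3 [0.5025 0.5061] [0.0851 0.091 ]
-0.1531554966057711
s16 -0.38 70 [0.5087 0.5308] [0.077  0.0976]
s16 -0.36 66 [0.5063 0.5298] [0.0768 0.0981]
s16 -0.245 107 [0.4762 0.524 ] [0.0629 0.1054]
s16 -0.205 96 [0.4719 0.5195] [0.0648 0.1054]
s16 -0.16999999999999998 25 [0.4911 0.5037] [0.0814 0.0948]
s16 -0.153 9 [0.4922 0.5002] [0.087  0.0935]
-0.15264013236333973
-0.385 [0.5138 0.5368] 0.0969
-0.375 [0.5134 0.5361] 0.0971
-0.365 [0.5125 0.5347] 0.097
-0.355 [0.5117 0.534 ] 0.097
-0.345 [0.5111 0.533 ] 0.0971
-0.335 [0.51   0.5311] 0.097
-0.325 [0.5092 0.5305] 0.097
-0.315 [0.5075 0.5299] 0.0972
-0.305 [0.5067 0.5288] 0.097
-0.295 [0.506  0.5278] 0.097
-0.285 [0.4927 0.5394] 0.11
-0.275 [0.4866 0.5229] 0.1009
-0.265 [0.4852 0.5433] 0.1051
-0.255 [0.4837 0.5431] 0.1052
-0.245 [0.4832 0.5419] 0.105
-0.235 [0.4817 0.541 ] 0.1051
-0.225 [0.4812 0.54  ] 0.1051
-0.215 [0.4798 0.5389] 0.1051
-0.205 [0.4792 0.5376] 0.1052
-0.195 [0.4787 0.5378] 0.105
-0.185 [0.5301 0.5379] 0.0934
```

View pics/w16.png

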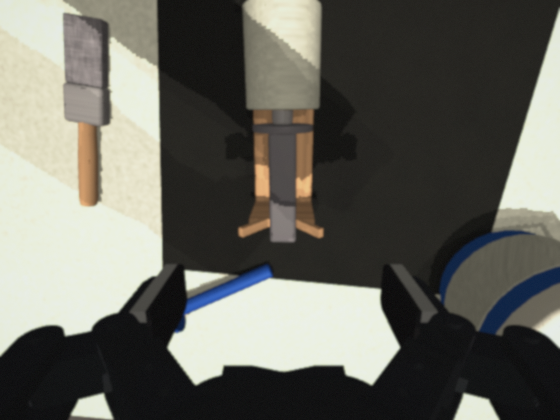

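View pics/m16.png

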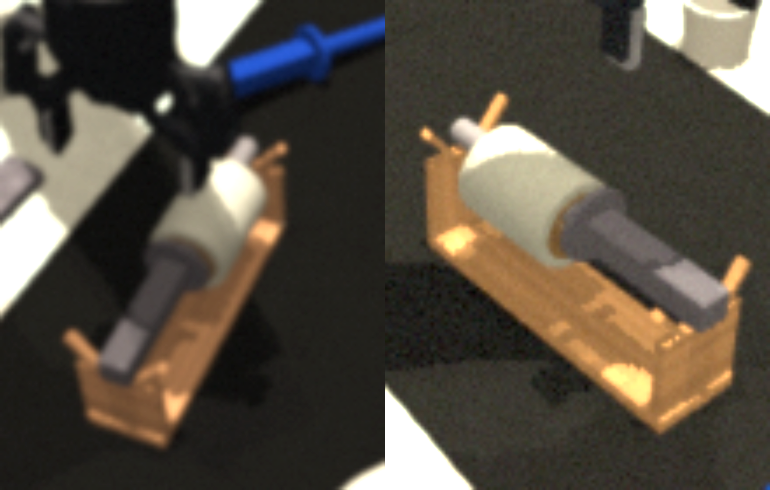

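View pics/c16.png

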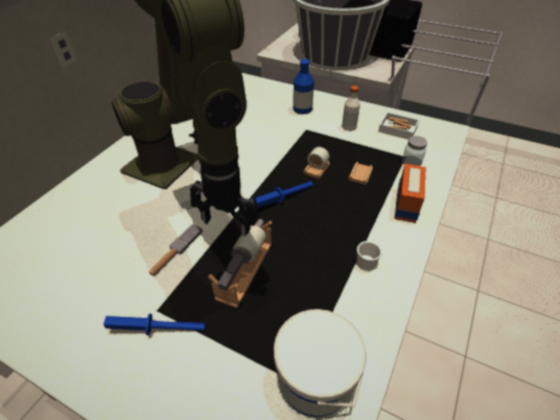

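The final views show the roller level on both posts, with handle top 0.097 and spindle top ~0.094 as before. The roll hangs on the spindle ~10–15 mm from the collar, clear of the far post. The narrow roll is in place at scene (318,158), and the gripper is clear. Handing in.

```bash
python3 -m pendant '[[[0,0,0],0,-1],[[0,0,0],0,-1],[[0,0,0],0,-1],[[0,0,0],0,-1]]'; python3 -c "
from rig import close_job
print(close_job())"
```

```text
clock: 23.62
ee_pos: [0.5232, -0.3373, 0.2336]
orientation: [[0.092, -0.031, 0.995], [-0.996, -0.012, 0.092], [0.009, -0.999, -0.032]]
wrist_force: [0.3, 0.4, 0.2]
opening: 0.0858
the job is handed in; nothing more can be done
None
```

The wide roll is on the lint roller, and the roller is back across both posts of its stand, the same way round as it lay. I took it by the handle, slid the spindle through the wide roll on the far tray, lifted the roll on it and laid it back. I handed in at about 23.6 s; the hand-in gives no verdict.

- **Position in the stand:** handle top, spindle height and free-end position matched the first readings to about 1–2 mm.
- **Roll on the spindle:** the whole roll is on, with its near end about 10–15 mm from the collar. Its far end is about 20 mm short of the far post.
- **Touching and forces:** the pictures show no contact between the gripper and the wide roll, and the wrist readings I took stayed within a few newtons. The narrow roll and the blue look-alikes are where they were, and the open gripper is clear above the stand.
- **Disagreements:** no check failed, but the two fixed cameras differed from each other by 2–6 mm in x. I therefore aligned the roller against readings from the same camera. The wrist camera cut off at the roll's far end, so the far-post clearance comes from the other two views.

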